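# Slip the open clip onto the drip stand

## Task

Put the large open ring clip on the small drip stand: keeping it level and low beside the rod, slide it sideways so that the rod passes through the gap in its ring, then set it down flat on the stand's foot with the rod standing inside the ring, and let go. Do not thread it over the top of the rod, and leave the closed ring and the small clip where they lie.

Things in the scene. Friction and masses are not known exactly. Their poses are not given: they have to be found in the camera images.
- stand: Drip stand, fixed to the table: round flat white foot 160 mm across and 10 mm thick, and from its centre an upright steel rod 10 mm thick with a 16 mm black ball on top, 188 mm high in all. Origin: on the rod's axis at table height; z up. It is round, so its yaw means nothing.
- open_clip: The one to use, black plastic: flat C-shaped ring of 12 mm round bar, 62 mm across outside, 38 mm inside, with a 30 mm gap facing +x (starts roughly away from the robot). Origin: ring centre, at the underside; z up. Along -x a 12 mm high tab leads to an upright thumb grip centred at x = -85 mm: 30 mm long (x), 16 mm wide (y), 36 mm high above the underside. Weighs 40 to 85 g.
- closed_ring: Bystander: a clip of the same size, tab and thumb grip, but its ring is closed (no gap). Black plastic, lying flat on the table. Origin: centre of the ring, at the underside; z up, the tab runs along -x. 
- small_clip: Bystander: a clip with a small ring, 40 mm across outside and 16 mm inside, gap only 7 mm wide (too narrow for the rod), facing +x. Black plastic, lying flat on the table. Origin: centre of the ring, at the underside; z up, the tab runs along -x. Thumb grip of the same size, centred at x = -65 mm.
Things that resemble listed ones, but are neither listed nor needed, are in the scene too. Leave any blue look-alike of the open_clip alone.

How it is judged:
By the outcome, as a careful person would: the job done as asked, in the order asked, and still so for the second after the job is handed in, with the robot touching nothing.
It also fails if it takes over 45 s, if anything falls off the work surface, if the arm or the gripper's body presses on something with over 40 N, if the wrist force passes 120 N, or if a joint passes its speed limit or range.

## Robot

A 6-joint arm with a two-finger parallel gripper is mounted at the origin on the work surface. World frame = base frame: x ahead of the robot, y to its left, z up, the work surface at z = 0. Lengths are in m, angles in rad, forces in N, time in s.
With the tool pointing down it reaches from about 0.225 to 0.875 m from the base axis. Payload 3.4 kg.
Tool frame: the origin (TCP) lies on the centre line of the jaws, within the pads' length; the fingertips stand 14 mm ahead of it and the grasp point (between the pads) lies 5 mm behind it; z points along the fingers, y is the line along which they close (so a half turn about z gives the same grasp; the last joint's range is limited). The gripper opens to 85 mm and grips with 20 to 120 N. Pads are 22 mm wide; open, the fingers measure 114 mm over their backs; the gripper's body (76 mm by 85 mm) begins 54 mm behind the grasp point. The pads swing forward as they close: fully open they stand 13 mm farther back than shut.
Start: joints at [-1.395, 0.276, 1.505, -0, 1.361, -0.121], TCP at [0.168, -0.55, 0.245] pointing down, gripper open.
Joint ranges: [-2.89, 2.89], [-0.75, 2.08], [0.22, 2.7], [-1.18, 4.32], [0.11, 2.71], [-2.7, 2.7]. Speed limits (rad/s): [2.57, 2.57, 3.14, 3.14, 3.14, 3.14].

## Interface

Orientations are given as a unit quaternion [x, y, z, w].
In Python, from cell import status, cams, order gives the robot as it stands. The module is installed in compiled form; this text tells all that it offers.
- The arm moves only by the tool send_rows, never from a script. Its argument "commands" is a list of rows, each a list of 7 numbers: the turn, a rotation vector about the tool's x, y, z scaled (see below), then the shift along the tool's x, y, z scaled (see below), then the closure, from 0 (fully open) to 1 (shut). A call has exactly 10 rows; each row shifts and turns the commanded pose from where the row before left it, along the tool's axes as they then stand; what a row does not reach is not made up. The controller multiplies each number of a shift by 7.5 cm and each number of a turn by 90 degrees. A row lasts 1/12 s, in which the tool goes at most 41.7 mm and 7.16 degrees, less where a joint would pass 70% of its speed; a pose out of reach is approached as far as the arm can. A call with a number of a shift or a turn outside -1 to 1 is refused whole. A call with a gripper value outside its range is refused whole. The fingers move at their own pace and stop on an object; "grip_force" is the grip in N (left out, the last holds). Time passes only in rows, so rows that do not move let the fingers close, or fill a call up. It gives the time, the measured TCP pose, the force, the opening and the grip force at its end, in the units of the state.
- status.get_state(): the state, without advancing time (a new reading comes with each control period).
- cams.camera(name): name is "scene" or "top" or "wrist"; returns a dict with "pixels" (400x640x3 uint8, red, green, blue), "fx", "fy", "cx", "cy" (pixels), "world_from_camera" (4x4, takes a point from camera to world coordinates). Camera axes: x right, y down, z forward; pixel columns grow to the right and rows downward; lengths in m; the calibration is good to about 2 mm. A picture is of the moment at which its call begins. There is no depth.
- order.sign_off(): hands the job in; it is judged then, once.
The state is a dict: "t": time; "joint_positions": joint angles; "qvel": joint speeds; "effort": joint torques, N m; "tool_pos": TCP position; "tool_rot": TCP orientation; "force": force on the tool from outside, world axes, zero at the start; "torque": the same for the moment, N m; "gripper_width": finger opening in m; "grasp_force": force on a finger pad.
Only numpy, scipy, OpenCV 4.12 (cv2) and the standard library are available. Lean on these libraries where they do the work, as an engineer would, in place of code of your own. Each camera call takes 0.05 s, during which the arm holds its last target. There are 200 camera calls.

## Working session

There is one attempt and no reset: what is moved stays moved. The work goes in short steps, Python scripts to look and compute and a tool call to move; the robot and the scene stay as the last step left them, time stands still between calls to the robot, and variables do not carry over. Pictures are saved under pics/ and viewed, at most 11 in all, crops included, and the job is handed in when it is done.

Besides the shell and the picture viewer there is one more tool, called after "Emit:" as a command line: name --pt "numbers of a row" for each row, then --argument value for the rest. send_rows: Moves the arm, as the interface text tells. Its arguments: {"type":"object","properties":{"commands":{"type":"array","items":{"type":"array","items":{"type":"number","minimum":-1,"maximum":1}}},"grip_force":{"type":"number"}},"required":["commands"]}

```bash
mkdir -p pics
python3 - <<'E'
from cell import status,cams
import cv2,numpy as np
s=status.get_state();print({k:np.round(v,4) for k,v in s.items()})
for n in("top","scene"):
    c=cams.camera(n);cv2.imwrite(f"pics/{n}0.png",c["pixels"][:,:,::-1]);print(n,c["fx"],c["fy"],c["cx"],c["cy"]);print(np.round(c["world_from_camera"],4))
E
```

```text
{'t': np.float64(0.0), 'joint_positions': array([-1.395 ,  0.2766,  1.5062,  0.    ,  1.3607, -0.121 ]), 'qvel': array([ 0.0007, -0.0006,  0.0003, -0.0009, -0.0002,  0.0003]), 'effort': array([-2.70000e-03, -4.16778e+01, -2.45804e+01, -2.00000e-04,
        1.09000e-02, -0.00000e+00]), 'tool_pos': array([ 0.1681, -0.5494,  0.2444]), 'tool_rot': array([ 9.890e-01,  1.478e-01, -0.000e+00, -9.000e-04]), 'force': array([-0.038 , -0.6529,  0.0014]), 'torque': array([-0.0286,  0.0207,  0.0283]), 'grasp_force': np.float64(0.0), 'gripper_width': np.float64(0.0855)}
top 437.7086088257601 437.7086088257601 325.2535817906479 199.65771004973413
[[ 0.0106 -0.9803  0.1971  0.3618]
 [-0.9999 -0.0113 -0.0025  0.0355]
 [ 0.0047 -0.197  -0.9804  0.9653]
 [ 0.      0.      0.      1.    ]]
scene 401.9131616936691 401.9131616936691 317.44818967822533 197.16744390262812
[[ 0.5525  0.7138 -0.4304  1.0039]
 [ 0.8335 -0.478   0.2771 -0.2504]
 [-0.0079 -0.5118 -0.8591  0.9052]
 [ 0.      0.      0.      1.    ]]
```

View pics/top0.png

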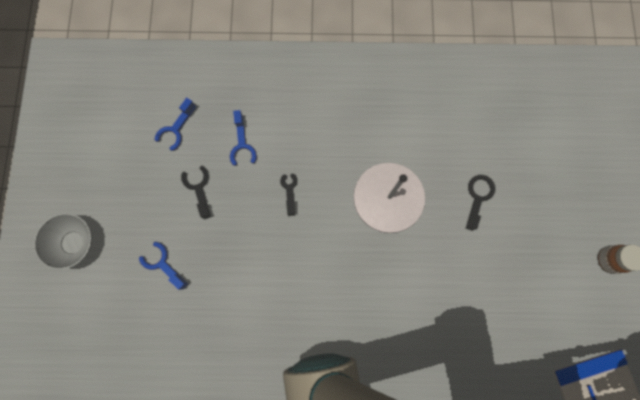

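View pics/scene0.png

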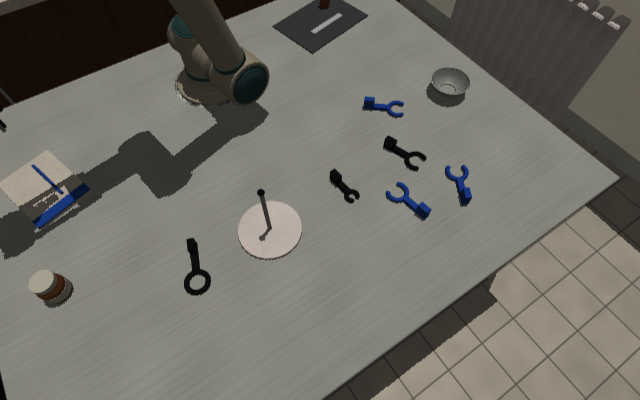

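Top view: open clip is black with ring at about (195,178) and grip at about (205,212). The small clip is at (289,195), the stand foot at (389,197), with the ball near (403,178), and the closed ring is at (481,187). The scene view agrees. Blue look-alikes lie around the open clip.

```bash
cat > h.py <<'E'
import numpy as np,cv2
from cell import status,cams
from scipy.spatial.transform import Rotation as R
def ray(c,uv,z):
    uv=np.atleast_2d(np.asarray(uv,float)); T=c["world_from_camera"]
    d=np.c_[(uv[:,0]-c["cx"])/c["fx"],(uv[:,1]-c["cy"])/c["fy"],np.ones(len(uv))]@T[:3,:3].T
    return T[:3,3]+d*((z-T[2,3])/d[:,2])[:,None]
def proj(c,p):
    T=c["world_from_camera"];q=(np.atleast_2d(p)-T[:3,3])@T[:3,:3]
    return np.c_[q[:,0]/q[:,2]*c["fx"]+c["cx"],q[:,1]/q[:,2]*c["fy"]+c["cy"]]
def circ(p):
    A=np.c_[2*p,np.ones(len(p))];s=np.linalg.lstsq(A,(p**2).sum(1),rcond=None)[0]
    return s[:2],np.sqrt(s[2]+s[:2]@s[:2])
def black(c):
    p=c["pixels"].astype(int);return ((p.max(2)<75)&(p.max(2)-p.min(2)<25)).astype(np.uint8)
def blob(m,uv):
    n,l,st,ce=cv2.connectedComponentsWithStats(m)
    k=min((i for i in range(1,n) if st[i,4]>40),key=lambda i:np.hypot(*(ce[i]-uv)))
    return (l==k).astype(np.uint8),st[k],ce[k]
def cont(m): return max(cv2.findContours(m,cv2.RETR_EXTERNAL,cv2.CHAIN_APPROX_NONE)[0],key=len)[:,0]
E
python3 - <<'E'
from h import *
for n,o,foot in(("top",(199,192),(389,197)),("scene",(404,152),(270,230))):
    c=cams.camera(n)
    m,st,ce=blob(black(c),o);print(n,st,ce)
    P=ray(c,np.argwhere(m)[:,::-1],.008)[:,:2]
    mu=P.mean(0);w,V=np.linalg.eigh(np.cov(P.T));ax=V[:,1];
    t=(P-mu)@ax;wid=[np.ptp(((P-mu)@V[:,0])[s]) for s in(t>0,t<0)]
    if wid[0]<wid[1]: ax=-ax;t=-t
    print("axis deg",np.degrees(np.arctan2(ax[1],ax[0])),"extent",np.ptp(t),"grip end",mu+ax*t.min(),"ring end",mu+ax*t.max())
    Q=ray(c,cont(m),.006)[:,:2];tq=(Q-mu)@ax
    # outer ring points: iterate circle fit with radius 31
    ctr=mu+ax*(t.max()-.031)
    for i in range(10):
        d=np.hypot(*(Q-ctr).T);back=((Q-ctr)@ax)/d
        s=(abs(d-.031)<.005)&(back>-.8);ctr,r=circ(Q[s])
    print("ring",ctr,r,s.sum())
    p=c["pixels"].astype(int);wm=((p.min(2)>(150))&(p[:,:,0]-p[:,:,1]>3)).astype(np.uint8)
    wm,st,ce=blob(wm,foot);hc=cv2.convexHull(cont(wm))[:,0];F=ray(c,hc,.010)[:,:2];print("foot",circ(F),st)
E
```

```text
top [182 167  30  51 469] [199.68443497 193.61833689]
axis deg 19.754684698399842 extent 0.115249997036121 grip end [0.51122859 0.29442353] ring end [0.61969594 0.3333773 ]
ring [0.60400073 0.32782989] 0.028411453103180443 39
foot (array([ 0.56287333, -0.10926929]), np.float64(0.07891459412776404)) [ 354  163   71   69 3573]
scene [383 136  44  35 457] [401.91684902 152.31728665]
axis deg 12.23539184831789 extent 0.13283851392340149 grip end [0.4990605  0.30006063] ring end [0.62888161 0.3282129 ]
ring [0.60594378 0.32745668] 0.03125989099828363 35
foot (array([ 0.56316901, -0.10963574]), np.float64(0.07792363886179243)) [ 238  201   63   57 2593]
```

Both views agree: ring centre near (0.605, 0.328) with yaw around 15°, and stand at (0.563, -0.1095). The measured foot radius of 78.5 mm matches the given 80 mm. I'll travel above the clip next.

Emit:
send_rows --pt "0 0 0 0.26 -0.32 0 0" --pt "0 0 0 0.26 -0.32 0 0" --pt "0 0 0 0.26 -0.32 0 0" --pt "0 0 0 0.26 -0.32 0 0" --pt "0 0 0 0.26 -0.32 0 0" --pt "0 0 0 0.26 -0.32 0 0" --pt "0 0 0 0.26 -0.32 0 0" --pt "0 0 0 0.26 -0.32 0 0" --pt "0 0 0 0.26 -0.32 0 0" --pt "0 0 0 0.26 -0.32 0 0"

```text
t: 1.03
tool_pos: [0.2846, -0.2618, 0.2453]
tool_rot: [0.989, 0.148, 0.0, 0.0]
force: [1.1, -0.7, -0.3]
gripper_width: 0.0856
grasp_force: 0.0
```

Emit:
send_rows --pt "0 0 0 0.26 -0.32 0 0" --pt "0 0 0 0.26 -0.32 0 0" --pt "0 0 0 0.26 -0.32 0 0" --pt "0 0 0 0.26 -0.32 0 0" --pt "0 0 0 0.26 -0.32 0 0" --pt "0 0 0 0.26 -0.32 0 0" --pt "0 0 0 0.26 -0.32 0 0" --pt "0 0 0 0.26 -0.32 0 0" --pt "0 0 0 0.26 -0.32 0 0" --pt "0 0 0 0.26 -0.32 0 0"

```text
t: 1.87
tool_pos: [0.4009, 0.0248, 0.2453]
tool_rot: [0.989, 0.148, 0.0, 0.0]
force: [-0.4, -0.6, 0.1]
gripper_width: 0.0853
grasp_force: 0.0
```

Emit:
send_rows --pt "0 0 0 0.26 -0.32 0 0" --pt "0 0 0 0.26 -0.32 0 0" --pt "0 0 0 0.26 -0.32 0 0" --pt "0 0 0 0.26 -0.32 0 0" --pt "0 0 0 0.26 -0.32 0 0" --pt "0 0 0 0.26 -0.32 0 0" --pt "0 0 0 0.26 -0.32 0 0" --pt "0 0 0 0.26 -0.32 0 0" --pt "0 0 0 0.26 -0.32 0 0" --pt "0 0 0 0 0 0 0"

```text
t: 2.7
tool_pos: [0.5074, 0.286, 0.2445]
tool_rot: [0.989, 0.149, 0.001, -0.002]
force: [0.2, -0.3, 0.8]
gripper_width: 0.0852
grasp_force: 0.0
```

Run:
```python
from h import *
s=status.get_state();print(s["t"],s["tool_pos"],s["tool_rot"],np.round(s["qvel"],3))
c=cams.camera("wrist");cv2.imwrite("pics/w1.png",c["pixels"][:,:,::-1]);print(np.round(c["world_from_camera"],3))
print(proj(c,[[.605,.328,.006],[.523,.306,.036]]))
```

```text
2.7 [0.50742323 0.28604116 0.24449624] [ 0.98876774  0.14944712  0.00107265 -0.00166309] [-0.044 -0.042  0.066 -0.065  0.049 -0.045]
[[ 0.296 -0.911 -0.286  0.58 ]
 [-0.955 -0.283 -0.085  0.308]
 [-0.004  0.299 -0.954  0.372]
 [ 0.     0.     0.     1.   ]]
[[312.37058402  74.26368105]
 [309.16338631 156.96825901]]
```

View pics/w1.png

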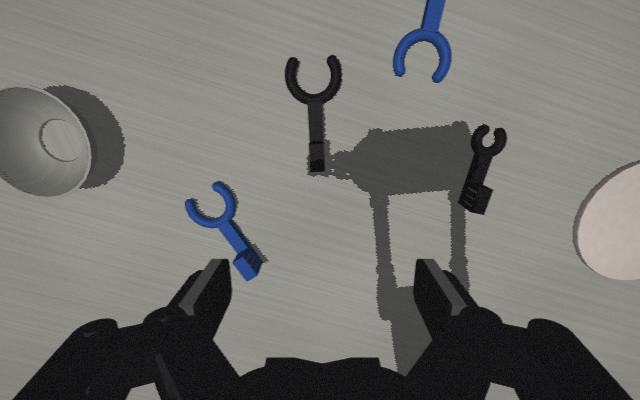

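Wrist view: the open clip's ring is at (313,78) with its gap up, the tab below it, and the grip at about (316,157). That is within 4 px of my projection.

Run:
```python
from h import *
c=cams.camera("wrist");p=c["pixels"].astype(int)
m=(p.max(2)<62).astype(np.uint8);m[:45]=0;m[180:]=0;m[:,:275]=0;m[:,350:]=0
m,st,ce=blob(m,(314,100));print(st)
rows=[(r,np.where(m[r])[0].min(),np.where(m[r])[0].max()) for r in range(st[1],st[1]+st[3])]
print([tuple(map(int,r)) for r in rows[::3]])
Q=ray(c,cont(m),.006)[:,:2];ctr=np.array([.605,.328])
for i in range(10):
    d=np.hypot(*(Q-ctr).T);b=(Q-ctr)[:,0]/d
    s=(abs(d-.031)<.004)&(b>-.8);ctr,r=circ(Q[s])
print("ring",ctr,r,s.sum())
uv=np.array([(( a+b)/2+.5,r+.5) for r,a,b in rows if 108<=r<=138])
T=ray(c,uv,.009)[:,:2];k=np.polyfit(T[:,0],T[:,1],1);print("tab yaw",np.degrees(np.arctan(k[0])),"y at ring",np.polyval(k,ctr[0]))
g=np.array([((a+b)/2+.5,r+.5) for r,a,b in rows if r>=148]);G=ray(c,g,.036);print("grip top midline",G[0],G[-1])
for yaw in(14,16,18):print(yaw,ctr-.085*np.array([np.cos(np.radians(yaw)),np.sin(np.radians(yaw))]))
```

```text
[ 282   52   58  118 2214]
[(52, 328, 330), (55, 287, 333), (58, 285, 335), (61, 284, 337), (64, 283, 337), (67, 283, 338), (70, 283, 339), (73, 283, 338), (76, 283, 338), (79, 284, 338), (82, 284, 337), (85, 286, 336), (88, 287, 333), (91, 289, 333), (94, 292, 330), (97, 295, 326), (100, 301, 321), (103, 305, 319), (106, 306, 319), (109, 306, 319), (112, 306, 320), (115, 306, 319), (118, 307, 320), (121, 307, 320), (124, 307, 320), (127, 307, 320), (130, 307, 320), (133, 307, 320), (136, 307, 321), (139, 307, 321), (142, 307, 321), (145, 307, 321), (148, 307, 321), (151, 307, 322), (154, 307, 321), (157, 308, 322), (160, 307, 322), (163, 308, 322), (166, 308, 322), (169, 308, 320)]
ring [0.6038342  0.32680414] 0.029978556679407294 97
tab yaw 19.545573739117593 y at ring 0.3257576403392325
grip top midline [0.5315531  0.29974763 0.036     ] [0.50985614 0.29321278 0.036     ]
14 [0.52135907 0.30624078]
16 [0.52212696 0.30337497]
18 [0.5229944 0.3005377]
```

Emit:
send_rows --pt "0 0 -0.025 0 0 0 0" --pt "0 0 0 0.13 -0.04 0.2 0" --pt "0 0 0 0.13 -0.04 0.2 0" --pt "0 0 0 0 0 0.25 0" --pt "0 0 0 0 0 0.25 0" --pt "0 0 0 0 0 0.25 0" --pt "0 0 0 0 0 0.25 0" --pt "0 0 0 0 0 0.2 0" --pt "0 0 0 0 0 0 0" --pt "0 0 0 0 0 0 0"

```text
t: 3.63
tool_pos: [0.521, 0.2918, 0.1249]
tool_rot: [0.986, 0.167, -0.001, 0.0]
force: [0.5, -0.3, 0.2]
gripper_width: 0.0853
grasp_force: 0.0
```

Run:
```python
from h import *
s=status.get_state();r=R.from_quat(s["tool_rot"]).as_matrix();print(s["t"],s["tool_pos"],np.round(s["qvel"],3));print(np.round(r,4))
d=np.array([.5237,.2984,.020])-s["tool_pos"];print("units",d@r/.075,"yaw",np.degrees(np.arctan2(r[1,0],r[0,0])))
c=cams.camera("wrist");cv2.imwrite("pics/w2.png",c["pixels"][:,:,::-1]);print(proj(c,[[.6038,.3268,.006],[.5237,.2984,.036]]))
```

```text
3.6333 [0.52102294 0.29176514 0.12493999] [ 0.004 -0.018 -0.042  0.001 -0.002  0.001]
[[ 9.444e-01  3.288e-01 -2.000e-03]
 [ 3.288e-01 -9.444e-01 -1.300e-03]
 [-2.300e-03  6.000e-04 -1.000e+00]]
units [ 0.06598758 -0.07263044  1.39901061] yaw 19.196337771688338
[[313.95083006  82.51884978]
 [314.50194697 205.51398739]]
```

View pics/w2.png

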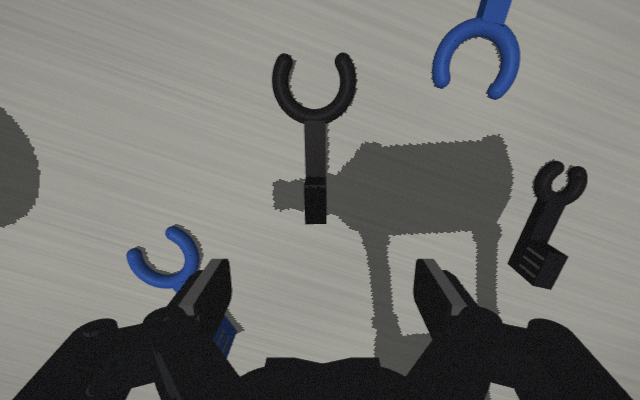

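The open clip is at ring (314,88) with its grip block at (316,201). This is within a few px of the prediction, and the blue clip is clear of the left finger. Descending and gripping.

Emit:
send_rows --pt "0 0 0 0.035 -0.035 0 0" --pt "0 0 0 0.035 -0.035 0.1 0" --pt "0 0 0 0 0 0.3 0" --pt "0 0 0 0 0 0.3 0" --pt "0 0 0 0 0 0.3 0" --pt "0 0 0 0 0 0.2 0" --pt "0 0 0 0 0 0.1 0" --pt "0 0 0 0 0 0.1 0" --pt "0 0 0 0 0 0 0" --pt "0 0 0 0 0 0 0"

```text
t: 4.52
tool_pos: [0.5256, 0.3001, 0.0207]
tool_rot: [0.986, 0.167, 0.001, -0.0]
force: [0.7, -0.2, -0.2]
gripper_width: 0.0853
grasp_force: 0.0
```

Emit:
send_rows --pt "0 0 0 0 0 0 0.4" --pt "0 0 0 0 0 0 0.6" --pt "0 0 0 0 0 0 0.8" --pt "0 0 0 0 0 0 1" --pt "0 0 0 0 0 0 1" --pt "0 0 0 0 0 0 1" --pt "0 0 0 0 0 0 1" --pt "0 0 0 0 0 0 1" --pt "0 0 0 0 0 0 1" --pt "0 0 0 0 0 0 1" --grip_force 50

```text
t: 5.35
tool_pos: [0.5253, 0.2999, 0.0207]
tool_rot: [0.986, 0.167, 0.0, -0.0]
force: [-0.2, -0.5, 4.6]
gripper_width: 0.0154
grasp_force: 49.5
```

Held with 15.4 mm opening, as expected for the 16 mm grip. Lifting, then checking the clip pose in the hand.

Emit:
send_rows --pt "0 0 0 0 0 -0.05 1" --pt "0 0 0 0 0 -0.1 1" --pt "0 0 0 0 0 -0.2 1" --pt "0 0 0 0 0 -0.25 1" --pt "0 0 0 0 0 -0.25 1" --pt "0 0 0 0 0 -0.25 1" --pt "0 0 0 0 0 -0.2 1" --pt "0 0 0 0 0 -0.05 1" --pt "0 0 0 0 0 0 1" --pt "0 0 0 0 0 0 1"

```text
t: 6.18
tool_pos: [0.5246, 0.2996, 0.121]
tool_rot: [0.986, 0.167, -0.0, 0.0]
force: [-0.3, 0.4, -0.6]
gripper_width: 0.0152
grasp_force: 49.1
```

```bash
cat > ring.py <<'E'
from h import *
s=status.get_state();r=R.from_quat(s["tool_rot"]).as_matrix();t=s["tool_pos"]
print("t",s["t"],t,"yaw",np.degrees(np.arctan2(r[1,0],r[0,0])),"w",s["gripper_width"],"F",np.round(s["force"],1))
ex=t+r@np.array([.085,0,.014]);print("expected ring",ex)
E
python3 - <<'E'
from ring import *
c=cams.camera("wrist");cv2.imwrite("pics/w3.png",c["pixels"][:,:,::-1]);print(proj(c,[ex]))
p=c["pixels"].astype(int);m=((p.max(2)<70)&(p.max(2)-p.min(2)<25)).astype(np.uint8)
e=proj(c,[ex])[0];Q=np.argwhere(cv2.morphologyEx(m,cv2.MORPH_GRADIENT,np.ones((3,3),np.uint8)))[:,::-1]
Q=ray(c,Q,ex[2])[:,:2];ctr=ex[:2]
for i in range(15):
    d=np.hypot(*(Q-ctr).T);b=(Q-ctr)@r[:2,0]/d
    s_=(abs(d-.031)<.005)&(b>-.8);ctr,rad=circ(Q[s_])
print("ring",ctr,rad,s_.sum(),"in tool",(np.r_[ctr,ex[2]]-t)@r)
E
```

```text
t 6.1833 [0.52455643 0.29960853 0.1210266 ] yaw 19.253459177968807 w 0.015234315721000018 F [-0.3  0.4 -0.6]
expected ring [0.60479044 0.32763067 0.10694599]
[[321.88536962  80.46554617]]
ring [0.60291574 0.32663516] 0.0302220322122145 701 in tool [0.08290188 0.00032165 0.01400204]
```

View pics/w3.png

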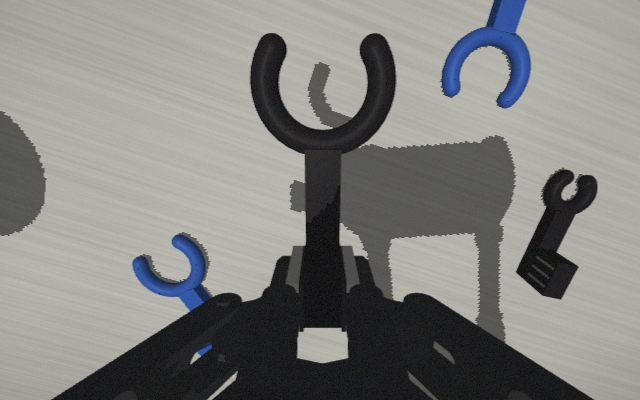

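The clip sits straight in the jaws: ring centre at (322,83) px, 83 mm ahead of the TCP and 0.3 mm off the side. Moving to about 100 mm behind the rod, at travel height.

Emit:
send_rows --pt "0 0 0 -0.1 0.15 0 1" --pt "0 0 0 -0.22 0.3 0 1" --pt "0 0 0 -0.22 0.3 0 1" --pt "0 0 0 -0.22 0.3 0 1" --pt "0 0 0 -0.22 0.3 0 1" --pt "0 0 0 -0.22 0.3 0 1" --pt "0 0 0 -0.22 0.3 0 1" --pt "0 0 0 -0.22 0.3 0 1" --pt "0 0 0 -0.22 0.3 0 1" --pt "0 0 0 -0.22 0.3 0 1"

```text
t: 7.07
tool_pos: [0.4462, 0.0448, 0.1206]
tool_rot: [0.986, 0.167, -0.001, 0.0]
force: [0.3, 0.1, -1.0]
gripper_width: 0.0153
grasp_force: 49.0
```

Emit:
send_rows --pt "0 0 0 -0.22 0.3 0 1" --pt "0 0 0 -0.22 0.3 0 1" --pt "0 0 0 -0.22 0.3 0 1" --pt "0 0 0 -0.22 0.3 0 1" --pt "0 0 0 -0.22 0.3 0 1" --pt "0 0 0 -0.22 0.3 0 1" --pt "0 0 0 -0.22 0.3 0 1" --pt "0 0 0 -0.11 0.3 0 1" --pt "0 0 0 0 0 0 1" --pt "0 0 0 0 0 0 1"

```text
t: 7.9
tool_pos: [0.3895, -0.165, 0.1208]
tool_rot: [0.986, 0.166, -0.001, -0.001]
force: [-0.4, 0.2, -0.5]
gripper_width: 0.0154
grasp_force: 49.0
```

Run:
```python
from ring import *
c=cams.camera("wrist");cv2.imwrite("pics/w4.png",c["pixels"][:,:,::-1])
rod=np.array([.563,-.1095]);print("rod foot px",proj(c,[[*rod,.01],[*rod,.18]]))
d=(rod-t[:2])@r[:2,:2];print("rod in tool",d,"tool z col",r[:,2])
p=c["pixels"].astype(int);wm=((p.min(2)>150)&(p[:,:,0]-p[:,:,1]>3)).astype(np.uint8)
print(wm.sum())
```

```text
t 7.9 [ 0.38953244 -0.16495475  0.1208134 ] yaw 19.078565321811396 w 0.015350678704617505 F [-0.4  0.2 -0.5]
expected ring [ 0.46983925 -0.13715874  0.10669965]
rod foot px [[ 329.1808505   -77.00088911]
 [ 360.04376254 -943.36819796]]
rod in tool [0.18206523 0.00429133] tool z col [-1.72680943e-03  8.97612478e-04 -9.99998106e-01]
9104
```

View pics/w4.png

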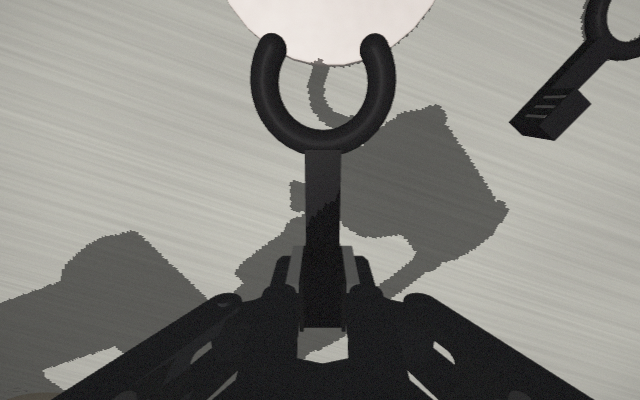

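The clip is level in the jaws. The foot edge shows at (333,66), straight ahead and on line with the gap, and the closed ring's grip at (550,115) is well clear. I'll shift 4 mm sideways and go down low.

Emit:
send_rows --pt "0 0 0 0 0.025 0.05 1" --pt "0 0 0 0 0.03 0.15 1" --pt "0 0 0 0 0 0.2 1" --pt "0 0 0 0 0 0.2 1" --pt "0 0 0 0 0 0.2 1" --pt "0 0 0 0 0 0.15 1" --pt "0 0 0 0 0 0.1 1" --pt "0 0 0 0 0 0.05 1" --pt "0 0 0 0 0 0 1" --pt "0 0 0 0 0 0 1"

```text
t: 8.78
tool_pos: [0.3924, -0.1678, 0.0392]
tool_rot: [0.986, 0.168, 0.0, 0.0]
force: [-0.7, -0.5, -0.7]
gripper_width: 0.0153
grasp_force: 49.0
```

Run:
```python
from ring import *
rod=np.array([.563,-.1095]);d=(rod-t[:2])@r[:2,:2];print("rod in tool",d)
c=cams.camera("wrist");p=c["pixels"].astype(int);wm=((p.min(2)>150)&(p[:,:,0]-p[:,:,1]>3)).astype(np.uint8)
h=cv2.convexHull(np.argwhere(wm)[:,::-1].astype(np.int32))[:,0];h=h[(h[:,1]>3)];F=ray(c,h,.01)[:,:2]
print("foot circ wrist",circ(F),len(F), "r about rod",np.round(np.hypot(*(F-rod).T),4)[::4])
c=cams.camera("scene");cv2.imwrite("pics/s4.png",cv2.resize(c["pixels"][120:320,140:440,::-1],(780,520)))
# rod in scene: ball top
print("proj rod",proj(c,[[*rod,.01],[*rod,.18]]),"ring",proj(c,[t+r@[.083,0,.014]]))
```

```text
t 8.7833 [ 0.39236229 -0.16778905  0.03916052] yaw 19.297527600863233 w 0.015299232335158057 F [-0.7 -0.5 -0.7]
expected ring [ 0.47258827 -0.1397005   0.02516672]
rod in tool [0.18031346 0.00137717]
foot circ wrist (array([ 0.36467594, -0.18492225]), np.float64(0.19391298104330015)) 14 r about rod [0.2957 0.2711 0.1534 0.1521]
proj rod [[269.48425529 227.79738051]
 [260.62435847 191.99809402]] ring [[239.94586728 203.95207539]]
```

View pics/s4.png

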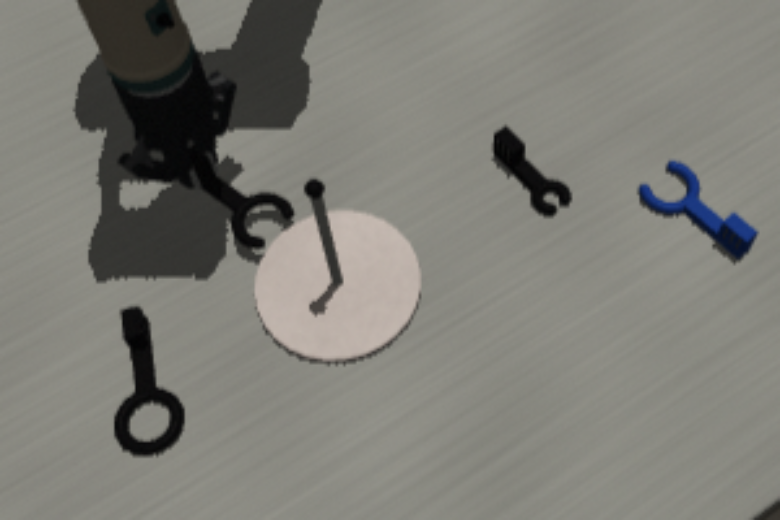

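The low clip has its gap facing the rod. The rod base at crop (338,282) and the ball at (315,188) match the projected rod axis within 1 px. Sliding 97 mm along tool x.

Emit:
send_rows --pt "0 0 0 0.05 0.01 0.01 1" --pt "0 0 0 0.1 0 0.01 1" --pt "0 0 0 0.1 0 0.01 1" --pt "0 0 0 0.1 0 0 1" --pt "0 0 0 0.1 0 0 1" --pt "0 0 0 0.1 0 0 1" --pt "0 0 0 0.05 0 0 1" --pt "0 0 0 0 0 0 1" --pt "0 0 0 0 0 0 1" --pt "0 0 0 0 0 0 1"

```text
t: 9.72
tool_pos: [0.4345, -0.1537, 0.0367]
tool_rot: [0.986, 0.167, -0.0, -0.0]
force: [0.0, 0.1, -0.1]
gripper_width: 0.015
grasp_force: 49.0
```

Run:
```python
from ring import *
rod=np.array([.563,-.1095]);d=(rod-t[:2])@r[:2,:2];print("rod in tool",d)
c=cams.camera("wrist");cv2.imwrite("pics/w5.png",c["pixels"][:,:,::-1]);print(proj(c,[[*rod,.01]]),proj(c,[t+r@[.083,0,.014]]))
```

```text
t 9.7167 [ 0.43446854 -0.15373565  0.03666866] yaw 19.264234215833525 w 0.014999011053165059 F [ 0.   0.1 -0.1]
expected ring [ 0.51469858 -0.12568966  0.02261291]
rod in tool [0.13592903 0.00064696]
[[323.46689055 -50.36196238]] [[321.83420725  85.53950899]]
```

View pics/w5.png

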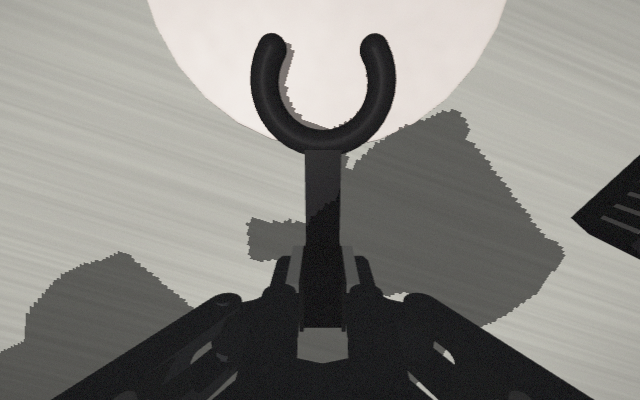

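Gap centre at (323,45) lines up with the foot centre line, mid-edge near 327. The wrist camera sits about 76 mm ahead of the TCP and below the rod top, so I'll check for a housing there before the rod reaches it.

Run:
```python
from ring import *
w=cams.camera("wrist")["world_from_camera"];print("cam in tool",(w[:3,3]-t)@r, w[:3,3])
c=cams.camera("scene");u=proj(c,[w[:3,3],t,t+r@[0,0,-.13],[.563,-.1095,.18]]);print(u)
x,y=u[0].astype(int);x0,y0=x-60,y-50
im=c["pixels"][y0:y0+120,x0:x0+150,::-1].copy();im=cv2.resize(im,None,fx=5,fy=5,interpolation=cv2.INTER_NEAREST)
cv2.circle(im,(int((u[0,0]-x0)*5),int((u[0,1]-y0)*5)),14,(0,0,255),1);cv2.imwrite("pics/s5.png",im)
```

```text
t 9.7667 [ 0.43442021 -0.15379979  0.03670863] yaw 19.24914693338362 w 0.014732414545220838 F [-0.2  0.8 -0.5]
expected ring [ 0.5146596  -0.12577522  0.02266356]
cam in tool [ 0.07634253  0.00022652 -0.12777165] [ 0.50664775 -0.12886413  0.16443969]
[[241.26270996 181.72762798]
 [227.72422376 193.91788864]
 [216.21836373 164.04059497]
 [260.62435847 191.99809402]]
```

View pics/s5.png

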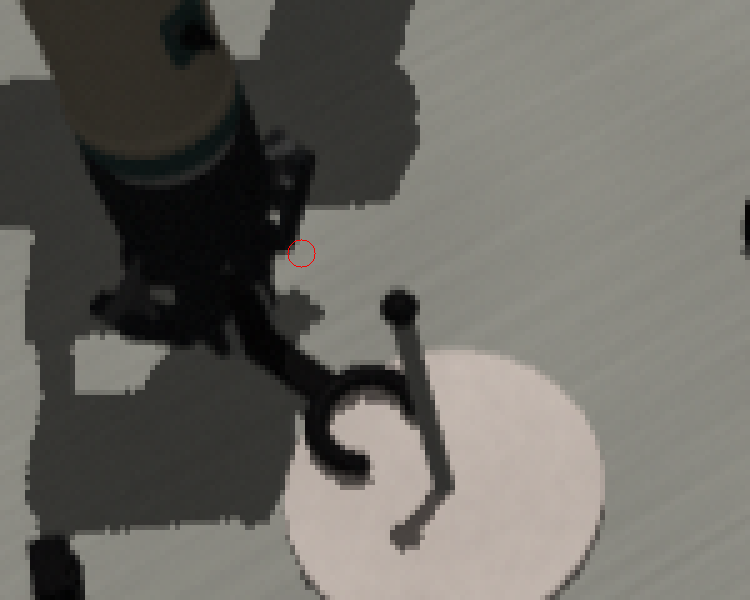

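No housing at the camera point (red circle, bare table behind it), and the ring is still short of the rod. Sliding the remaining 52 mm.

Emit:
send_rows --pt "0 0 0 0.05 0.005 0 1" --pt "0 0 0 0.08 0 0 1" --pt "0 0 0 0.08 0 0 1" --pt "0 0 0 0.08 0 0 1" --pt "0 0 0 0.08 0 0 1" --pt "0 0 0 0.08 0 0 1" --pt "0 0 0 0.08 0 0 1" --pt "0 0 0 0.08 0 0 1" --pt "0 0 0 0.05 0 0 1" --pt "0 0 0 0.03 0 0 1"

```text
t: 10.7
tool_pos: [0.4846, -0.137, 0.0367]
tool_rot: [0.986, 0.167, 0.0, 0.0]
force: [-0.6, 0.0, -0.5]
gripper_width: 0.015
grasp_force: 49.0
```

Run:
```python
from ring import *
rod=np.array([.563,-.1095]);d=(rod-t[:2])@r[:2,:2];print("rod in tool",d,"tilt",r[2])
c=cams.camera("scene");cv2.imwrite("pics/s6.png",cv2.resize(c["pixels"][150:270,190:340,::-1],None,fx=5,fy=5,interpolation=cv2.INTER_NEAREST))
```

```text
t 10.7 [ 0.48457375 -0.13700598  0.03673482] yaw 19.282048333130373 w 0.014999721806128852 F [-0.6  0.  -0.5]
expected ring [ 0.56480889 -0.10893983  0.02274861]
rod in tool [ 8.31098707e-02 -6.52136054e-05] tilt [ 1.62231537e-04  2.40865148e-04 -9.99999958e-01]
```

Rod is centred in the ring and no contact force showed. Lowering the 6 mm onto the foot.

Emit:
send_rows --pt "0 0 0 0 0 0.02 1" --pt "0 0 0 0 0 0.02 1" --pt "0 0 0 0 0 0.02 1" --pt "0 0 0 0 0 0.01 1" --pt "0 0 0 0 0 0.005 1" --pt "0 0 0 0 0 0 1" --pt "0 0 0 0 0 0 1" --pt "0 0 0 0 0 0 1" --pt "0 0 0 0 0 0 1" --pt "0 0 0 0 0 0 1"

```text
t: 11.58
tool_pos: [0.4839, -0.1372, 0.0312]
tool_rot: [0.986, 0.167, 0.0, 0.0]
force: [-0.0, -1.2, -0.4]
gripper_width: 0.0149
grasp_force: 49.0
```

View pics/s6.png

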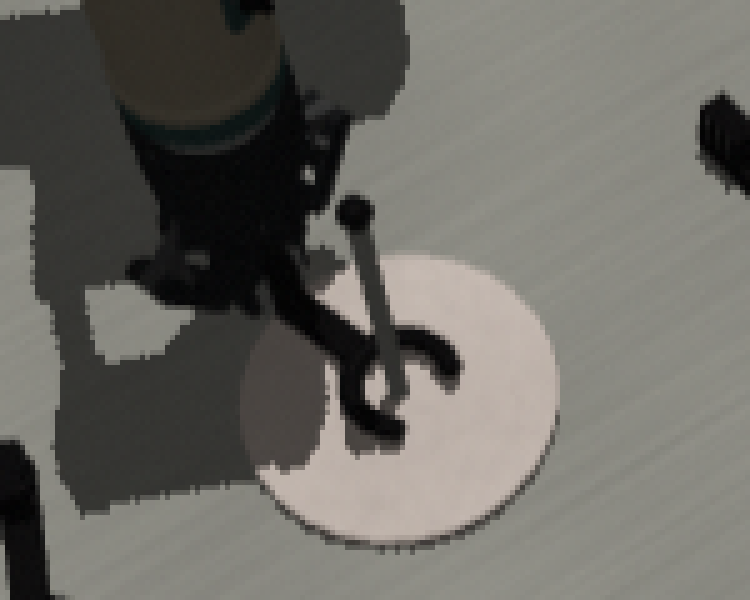

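The rod passes inside the ring, with its base at (398,395) in the crop and the ring arms around it. A last millimetre to touch down, then open.

Emit:
send_rows --pt "0 0 0 0 0 0.005 1" --pt "0 0 0 0 0 0.005 1" --pt "0 0 0 0 0 0 1" --pt "0 0 0 0 0 0 1" --pt "0 0 0 0 0 0 0.9" --pt "0 0 0 0 0 0 0.75" --pt "0 0 0 0 0 0 0.6" --pt "0 0 0 0 0 0 0.4" --pt "0 0 0 0 0 0 0.3" --pt "0 0 0 0 0 0 0.3"

```text
t: 12.42
tool_pos: [0.4838, -0.1372, 0.0303]
tool_rot: [0.986, 0.167, -0.0, -0.0]
force: [-0.3, 0.4, -0.8]
gripper_width: 0.0603
grasp_force: 0.0
```

Emit:
send_rows --pt "0 0 0 0 0 0 0.3" --pt "0 0 0 0 0 0 0.3" --pt "0 0 0 0 0 -0.05 0.3" --pt "0 0 0 0 0 -0.1 0.3" --pt "0 0 0 0 0 -0.15 0.3" --pt "0 0 0 -0.05 0 -0.2 0.3" --pt "0 0 0 -0.2 0 -0.25 0.3" --pt "0 0 0 -0.3 0 -0.25 0.3" --pt "0 0 0 -0.3 0 -0.25 0.3" --pt "0 0 0 -0.2 0 -0.25 0.3"

```text
t: 13.25
tool_pos: [0.4076, -0.1631, 0.1442]
tool_rot: [0.986, 0.167, -0.001, -0.0]
force: [0.3, -0.6, 0.1]
gripper_width: 0.0596
grasp_force: 0.0
```

Run:
```python
from ring import *
a=cams.camera("scene")["pixels"][130:290,160:340,::-1];b=cams.camera("top")["pixels"][110:270,320:500,::-1]
cv2.imwrite("pics/f.png",cv2.resize(np.hstack([a,b]),(792,352),interpolation=cv2.INTER_CUBIC))
```

```text
t 13.25 [ 0.40758625 -0.16308573  0.14420647] yaw 19.266985681398506 w 0.059588283837424504 F [ 0.3 -0.6  0.1]
expected ring [ 0.48781125 -0.13503937  0.13012277]
```

View pics/f.png

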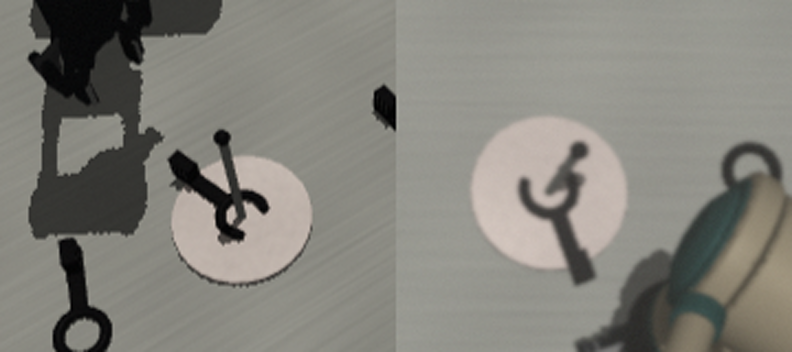

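The final view shows the clip lying flat on the foot with the rod inside the ring (left crop near (240,213), right crop near (549,190)). The gripper is clear, and the closed ring and small clip have not moved.

```bash
python3 -c "
from cell import order;print(order.sign_off())"
```

```text
the job is handed in; nothing more can be done
None
```

The open clip is lying flat on the stand's foot with the rod inside its ring, slid in sideways at low height and released; the job took about 13 s of robot time and is handed in.

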